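# Pull the draught shield shut with the hook pole

### The job

The front panel of the draught shield on the weighing station has been left tipped back. Take the hook pole from its rack, put its hook down through the ring eye on top of the panel and pull the panel upright past its catch until it is fully shut, bedding it on its seal with a steady pull of about 13 N; never load the eye with more than 18 N, as it is only lightly fixed, and touch the panel with nothing but the pole. Then unhook the pole, lay it back on the rests it came from and leave the panel shut, without disturbing anything else on the bench.

Things in the scene. Friction and masses are not known exactly. Their poses are not given: they have to be found in the camera images.
- station: Fixed white plinth 230 deep, 280 wide, 88 mm high with clear side and rear walls up to 240 mm above the bench, open on top, black front panel between two posts. x points from the panel to the rear wall (away from the robot, turned up to 0.2 rad), y left, z up. Origin on the bench, 20 mm in front of the plinth; hinge line along y at x = 50, z = 95 mm.
- hinge (a point): Middle of the panel's hinge line (95 mm above the bench). With the panel at angle a, the eye lies at x = 165 sin a - 27 cos a, z = 165 cos a + 27 sin a mm from it, along the station's axes.
- panel (a joint): Panel angle in rad: 0 is upright, positive is tipped back to the station's rear (starts 0.35 to 0.62). Shut, it stands on two rubber seal pads at its upper corners whose setting is not known: somewhere between -0.055 and +0.055 rad. Black panel 210 wide, 160 tall, 6 mm thick, 0.2 to 0.45 kg. Its stiff hinge stays where it is left; 1 to 4 N of pull at the eye moves it.
- catch_ball (a point): Sprung ball catch at the left post, 140 mm above the hinge (true place up to 8 mm off along x, set with the seal). It meets the panel some 0.09 rad before shut; the pull at the eye rises to 4 to 9 N, drops to below 3 N as the ball is passed, and rises again, by some 3 N per mm or more, once the panel is on its seal. Let go before it is passed, the panel stays ajar.
- eye (a point): Centre of the steel ring eye on the panel's robot side at its top edge, 27 mm before the panel's mid-plane, 165 mm from the hinge line. Inner diameter 30 mm, outer 42, wire 6. The point's z axis is the axis of the hole: it leans 0.3 rad from the panel's up direction towards the robot, so the hole faces mostly up. Its mount stands 18 N in all, from any side.
- pole: Hook pole, 0.15 kg. Origin on the bar's axis at mid-handle, 75 mm above the bench at rest; x along the bar to the hook, z up. Black handle block 100 long, 22 wide, 28 mm high, centred 4 mm below the axis; bar 10 mm thick from x = -106 to +172 mm; at x = 170 a hook finger, 8 mm thick, goes straight down to 49 mm below the axis. Balances close to the handle's middle.
- hook_mid (a point): Point on the hook finger's axis 22.5 mm below the bar's axis (pole frame 170, 0, -22.5 mm).
- hook_tip (a point): Lower end of the hook finger (pole frame 170, 0, -49 mm).
- rack: Fixed rack, white plate 250 x 150 x 10 mm. Origin on the bench, x along the lying poles. V rests at x = -80 and +110 mm in two rows, y = -45 and +45 mm; each V is 44 mm wide at its top (88 mm above the bench) and carries a bar with its axis at 75 mm, the handle between the rests. Which row holds the hook pole changes.
- rod: Pusher rod in the rack's other row: handle and bar as the hook pole's, but straight, with an 18 mm rubber ball at its end and no hook. Leave alone.
- tape: Bystander: roll of tape 90 mm wide, 24 mm high. Origin at the centre of its underside.
- jar: Bystander: amber jar, 40 mm wide, 55 mm high. Origin at the centre of its underside.
- beaker: Bystander: glass beaker, 72 mm wide, 95 mm high. Origin at the centre of its underside.
- flask: Bystander: white bottle, 64 mm wide, 150 mm high. Origin at the centre of its underside.
- weight: Bystander: brass balance weight, 40 mm wide, 52 mm high. Origin at the centre of its underside.
- dish: Bystander: glass dish, 90 mm wide, 16 mm high. Origin at the centre of its underside.

How it is judged (in metres and radians):
On the way, in this order (a step that is already met when the one before it is completed fails the run):
1. The pole's hook finger is down through the ring eye of the open panel (x of hook_mid in the frame of eye between -0.018 and 0.018 m and y of hook_mid in the frame of eye between -0.016 and 0.016 m and z of hook_tip in the frame of eye below -0.006 m and z of hook_mid in the frame of eye between -0.022 and 0.022 m and value of joint panel above 0.1 rad), for 0.15 s.
2. The panel is fully shut and bedded: the hook, still in the eye, pulls on it with more than 10 N (x of hook_mid in the frame of eye between -0.018 and 0.018 m and y of hook_mid in the frame of eye between -0.016 and 0.016 m and z of hook_tip in the frame of eye below -0.006 m and z of hook_mid in the frame of eye between -0.022 and 0.022 m and contact force between pole and panel above 10 N and value of joint panel below 0.07 rad), for 0.15 s.
At the end, for the whole second after the job is handed in: The panel stands shut (under 0.07 rad from upright), and the hook pole lies at rest, released, in the rack row it came from: origin within 35 mm of where it began, bar axis 68 to 82 mm above the bench, along the rack within 0.08 rad, hook hanging down within 0.25 rad (value of joint panel below 0.07 rad and distance of pole from where it was at the start of the episode below 0.035 m and z of pole in the frame of rack between 0.068 and 0.082 m and angle between pole's own z axis and vertical below 0.25 rad and angle between the x axis of pole and the x axis of rack, either way round below 0.08 rad and linear speed of pole below 0.02 m/s); the robot touches nothing.
It fails at once if The pole presses or pulls on the panel or its eye with more than 18 N (contact force between pole and panel above 18 N).
It fails at once if The robot itself touches the panel (contact force between any of the fingers, the arm and panel above 0.5 N).
It fails at once if A bystander or the pusher rod is moved by more than 30 mm (distance of any of rod, tape, jar, beaker, flask, weight, dish from where it was at the start of the episode above 0.03 m).
It also fails if it takes over 72 s, if anything falls off the work surface, if the arm or the gripper's body presses on something with over 40 N, if the wrist force passes 120 N, or if a joint passes its speed limit or range.

### The arm

A 7-joint arm with a two-finger parallel gripper is mounted at the origin on the work surface. World frame = base frame: x ahead of the robot, y to its left, z up, the work surface at z = 0. Lengths are in m, angles in degrees, forces in N, time in s.
With the tool pointing down it reaches from about 0.425 to 0.8 m from the base axis. Payload 8.3 kg.
Tool frame: the origin (TCP) lies on the mounting face of the last link; the fingertips stand 173 mm ahead of it and the grasp point (between the pads) lies 155 mm ahead of it; z points along the fingers, y is the line along which they close (so a half turn about z gives the same grasp; the last joint's range is limited). The gripper opens to 85 mm and grips with 20 to 120 N. Pads are 22 mm wide; open, the fingers measure 114 mm over their backs; the gripper's body (76 mm by 85 mm) begins 54 mm behind the grasp point. The pads swing forward as they close: fully open they stand 13 mm farther back than shut.
Start: joints at [68.99, 21.967, 0.94, 78.501, -0.361, 79.538, -2.664], TCP at [0.187, -0.596, 0.405] pointing down, gripper open.
Joint ranges: [-169.22, 169.22], [-14.56, 117.87], [-87.37, 89.26], [10.42, 133.3], [-82.24, 262.24], [0.94, 117.77], [-172.7, 172.7]. Speed limits (degrees/s): [136.94, 136.94, 172.46, 172.46, 180, 180, 180].

### API

Orientations are given as [roll, pitch, yaw] about the fixed x, y, z axes, in that order (R = Rz(yaw) Ry(pitch) Rx(roll)).
In Python, from rig import ctrl gives the robot as it stands.
- The arm moves only by the tool step_arm, never from a script. Its argument "commands" is a list of rows, each a list of 5 numbers: the opening, from 0 (shut) to 1 (fully open), then the shift along the tool's x, y, z in mm, then the turn about the tool's z in degrees. In form: [[grip, tx, ty, tz, yaw], ...]. A call has 1 to 8 rows; each row is the pose to reach, as a shift and turn from the pose commanded when the call began, along the tool's axes at that moment; what a row does not reach only later rows make up. A row lasts 1/8 s, in which the tool goes at most 62.5 mm and 10.7 degrees, less where a joint would pass 70% of its speed; a pose out of reach is approached as far as the arm can. A call with a gripper value outside its range is refused whole. The fingers move at their own pace and stop on an object; the grip force is fixed at half the most. Time passes only in rows, so rows that repeat a pose let the fingers close. It gives the time, the measured TCP pose, the force, the opening and the grip force at its end, in the units of the state.
- ctrl.get_state(): the state, without advancing time (a new reading comes with each control period).
- ctrl.grab_frame(name): name is "scene" or "top" or "wrist"; returns a dict with "color" (400x640x3 uint8, red, green, blue), "z_map" (400x640 float32, m along the optical axis (not along the pixel's ray), 0 where there is no reading), "K" (3x3 intrinsics, pixels), "xyz" and "orientation" of the camera in the world. Camera axes: x right, y up, looking along -z (the intrinsics and any distortion apply to the point x, -y, -z); pixel columns grow to the right and rows downward; lengths in m; the calibration is good to about 2 mm. The wrist camera is an equidistant fisheye: a pixel r from the principal point sees the ray r / f radians off the axis. A picture is of the moment at which its call begins.
- ctrl.finish_job(): hands the job in; it is judged then, once.
The state is a dict: "time_s": time; "qpos": joint angles; "joint_vel": joint speeds; "joint_efforts": joint torques, N m; "ee_pos": TCP position; "ee_rot": TCP orientation; "wrist_force": force on the tool from outside, world axes, zero at the start; "moment": the same for the moment, N m; "width": finger opening in m; "finger_force": force on a finger pad.
Only numpy, scipy, OpenCV 4.12 (cv2) and the standard library are available. Lean on these libraries where they do the work, as an engineer would, in place of code of your own. Each camera call takes 0.05 s, during which the arm holds its last target. There are 200 camera calls.

## Working session

There is one attempt and no reset: what is moved stays moved. The work goes in short steps, Python scripts to look and compute and a tool call to move; the robot and the scene stay as the last step left them, time stands still between calls to the robot, and variables do not carry over. Pictures are saved under pics/ and viewed, at most 10 in all, crops included, and the job is handed in when it is done.

Besides the shell and the picture viewer there is one more tool, called after "Emit:" as a command line: name --pt "numbers of a row" for each row, then --argument value for the rest. step_arm: Moves the arm, as the interface text tells. Its arguments: {"type":"object","properties":{"commands":{"type":"array","items":{"type":"array","items":{"type":"number"}}}},"required":["commands"]}

```bash
mkdir -p pics; cat > h.py <<'E'
import numpy as np, cv2
from scipy.spatial.transform import Rotation as R
from rig import ctrl
def rot(o): return R.from_euler('xyz',o,degrees=True).as_matrix()
def grab(n):
    f=ctrl.grab_frame(n); f['R']=rot(f['orientation']); return f
def cloud(f):
    # world points for pinhole cams
    K=f['K'];z=f['z_map'];v,u=np.mgrid[:z.shape[0],:z.shape[1]]
    p=np.stack([(u-K[0,2])/K[0,0]*z,-(v-K[1,2])/K[1,1]*z,-z],-1)
    return p@f['R'].T+np.array(f['xyz'])
def save(f,n): cv2.imwrite('pics/'+n,f['color'][:,:,::-1])
E
python3 - <<'E'
from h import *
import pickle
print(ctrl.get_state())
for n in['scene','top','wrist']:
    f=grab(n);save(f,n+'0.png');pickle.dump(f,open(n+'0.pkl','wb'));print(n,f['K'],f['xyz'],f['orientation'],[k for k in f])
a=[cv2.imread('pics/%s0.png'%n) for n in['scene','top']]
E
```

```text
{'time_s': 0.0, 'qpos': array([68.99105813, 22.01620212,  0.93806878, 78.56063597, -0.36264105,
       79.5376894 , -2.6671815 ]), 'joint_vel': array([-0.01961254, -0.04117414, -0.10027728,  0.05849799, -0.06812021,
       -0.09508511,  0.01292525]), 'joint_efforts': array([ 1.50078893e-03, -6.27589059e+01,  8.44890475e-01, -3.71823084e+01,
        1.65909296e-02,  1.41919625e-02,  6.13626253e-05]), 'ee_pos': array([ 0.18695199, -0.59621869,  0.40367349]), 'ee_rot': array([-1.79888238e+02,  3.57419496e-04,  1.74055445e+01]), 'wrist_force': array([-0.30525657,  0.10994553, -0.39586903]), 'moment': array([-0.05848691, -0.0164672 , -0.01345853]), 'finger_force': 0.0, 'width': 0.0853495776362464}
scene [[423.17275133   0.         314.43355437]
 [  0.         423.17275133 197.02341211]
 [  0.           0.           1.        ]] [ 1.23017069 -0.06992894  1.03357391] [40.64379566  0.72518223 84.22613435] ['color', 'z_map', 'K', 'xyz', 'orientation', 'R']
top [[503.46842111   0.         323.78807478]
 [  0.         503.46842111 196.6093864 ]
 [  0.           0.           1.        ]] [ 0.17744125 -0.02639583  1.66345377] [ 12.29243726  -0.22821533 -88.22566016] ['color', 'z_map', 'K', 'xyz', 'orientation', 'R']
wrist [[309.70691629   0.         316.4581727 ]
 [  0.         309.70691629 203.52676963]
 [  0.           0.           1.        ]] [ 0.26682831 -0.57165267  0.37292711] [-19.17102609   0.15577805 -72.55010311] ['color', 'z_map', 'K', 'xyz', 'orientation', 'R']
```

View pics/scene0.png

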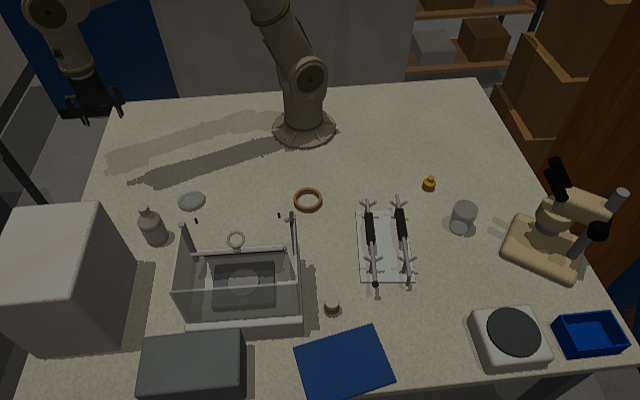

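View pics/top0.png

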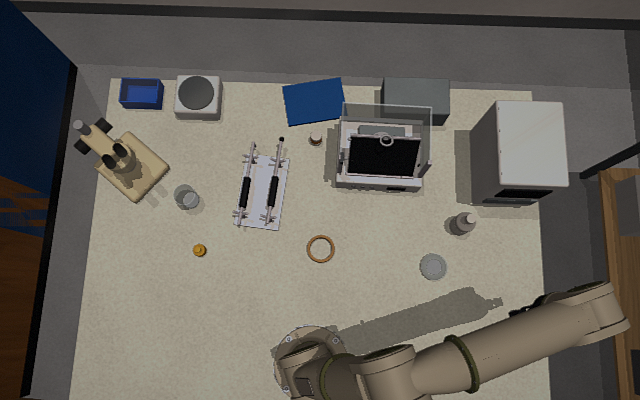

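The scene view shows the pusher rod (ball at (376,283)) and the hook pole beside it at (405,230), i.e. the +y row. The top view agrees: hook pole handle at (245,192), rod handle at (272,190), and the eye at (386,140) over the black panel.

```bash
cat > m.py <<'E'
from h import *
import pickle
def ln(P):
    c=P.mean(0);d=np.linalg.svd(P-c)[2][0];return c,d*np.sign(d[0])
for n,boxes in {'top':dict(hook=(225,130,259,235),rod=(259,130,292,235)),'scene':dict(rod=(355,190,384,300),hook=(388,190,420,290))}.items():
    f=pickle.load(open(n+'0.pkl','rb'));W=cloud(f);g=f['color'].max(2)
    for k,(a,b,c,d) in boxes.items():
        m=np.zeros(g.shape,bool);m[b:d,a:c]=1
        P=W[m&(g<60)&(W[...,2]>.07)&(W[...,2]<.12)]
        Q=W[m&(W[...,2]>.07)&(W[...,2]<.1)]
        C,D=ln(P) if len(P)>5 else (0,np.zeros(3))
        r,D0=cv2.minAreaRect(P[:,:2].astype(np.float32)),D
        print(n,k,'dark',len(P),np.round(C,4),'rect',r,'yaw',np.degrees(np.arctan2(D[1],D[0])).round(2),'z med',np.median(P[:,2]).round(4), 'bar x ext',Q[:,0].min().round(3),Q[:,0].max().round(3))
    # station
    if n=='top': m=(slice(95,200),slice(325,450))
    else: m=(slice(200,345),slice(160,315))
    w=W[m].reshape(-1,3);col=f['color'][m].reshape(-1,3).astype(int)
    w2=w[(w[:,2]>.08)&(w[:,2]<.094)&(col.min(1)>120)]
    print('plinth pts',len(w2),cv2.minAreaRect(w2[:,:2].astype(np.float32)),np.median(w2[:,2]))
    p=w[(col.max(1)<40)&(w[:,2]>.1)]
    if len(p)>20:
        c=p.mean(0);nrm=np.linalg.svd(p-c,full_matrices=False)[2][2];print('panel',len(p),c,nrm,p.min(0),p.max(0))
    e=w[(w[:,2]>.225)];ec=col[w[:,2]>.225]
    print('hi pts',len(e))
v=pickle.load(open('top0.pkl','rb'));s=pickle.load(open('scene0.pkl','rb'))
def crop(f,a,b,c,d,k):return cv2.resize(f['color'][b:d,a:c,::-1],None,fx=k,fy=k,interpolation=2)
A=crop(v,330,95,440,205,4);B=crop(s,165,195,315,305,4)
cv2.imwrite('pics/c0.png',cv2.resize(np.hstack([A,B[:440]]),(800,338)))
E
python3 m.py
```

```text
top hook dark 193 [0.5295 0.2337 0.0848] rect ((0.530219554901123, 0.23452326655387878), (0.02015094831585884, 0.09661737829446793), 84.71640014648438) yaw -6.74 z med 0.0854 bar x ext 0.428 0.703
top rod dark 214 [0.5486 0.1418 0.0843] rect ((0.6038740873336792, 0.13541001081466675), (0.02155190147459507, 0.23371107876300812), 83.24613952636719) yaw -6.22 z med 0.0846 bar x ext 0.432 0.72
plinth pts 1108 ((0.6800383925437927, -0.19948501884937286), (0.2754811942577362, 0.22396504878997803), 88.55048370361328) 0.08813801227901719
panel 2369 [ 0.63680671 -0.2000008   0.17067448] [-0.97653342 -0.0280415  -0.21353258] [ 0.17744125 -0.41898942  0.10007736] [ 0.86792977 -0.02639583  1.66345377]
hi pts 1005
scene rod dark 288 [0.566  0.1388 0.0821] rect ((0.5913593173027039, 0.13719791173934937), (0.03792154788970947, 0.2714233696460724), 83.71635437011719) yaw -6.02 z med 0.0829 bar x ext 0.436 0.726
scene hook dark 260 [0.5425 0.231  0.0821] rect ((0.5864065885543823, 0.22581806778907776), (0.029769377782940865, 0.24135074019432068), 84.38264465332031) yaw -6.13 z med 0.083 bar x ext 0.429 0.707
plinth pts 655 ((0.6842671036720276, -0.2026665359735489), (0.26874932646751404, 0.22316725552082062), 88.07706451416016) 0.08696668764195448
panel 205 [ 0.67058132 -0.18217059  0.18304421] [-0.68181929 -0.51751582  0.51701047] [ 0.59400915 -0.32332292  0.10150111] [ 1.23017069 -0.06992894  1.03357391]
hi pts 1854
```

```bash
ls pics
```

```text
c0.png
scene0.png
top0.png
wrist0.png
```

View pics/c0.png

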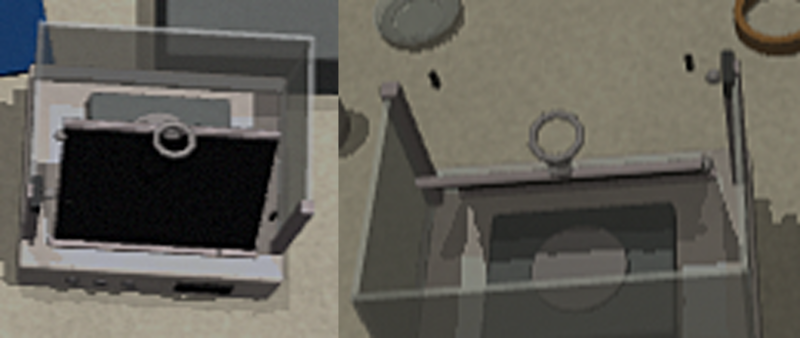

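The crop shows the ring in the top view at about (387,140) and in the scene view at about (236,239.5), and the station turned about 10° in yaw.

```bash
cat > m2.py <<'E'
from h import *
import pickle
F={n:pickle.load(open(n+'0.pkl','rb')) for n in['top','scene']}
f=F['top'];W=cloud(f);c=f['color'].astype(int)
v,u=np.mgrid[:400,:640]
box=(u>335)&(u<430)&(v>125)&(v<185)
p=W[box&(c.max(2)<30)&(W[...,2]>.105)&(W[...,2]<.25)]
for _ in range(3):
    cc=p.mean(0);V=np.linalg.svd(p-cc,full_matrices=False)[2];n=V[2]*-np.sign(V[2][0]);r=(p-cc)@n;p=p[abs(r)<.004]
print('panel',len(p),cc,'n',n,'yaw',np.degrees(np.arctan2(-n[1],-n[0])),'tilt',np.arcsin(-n[2]),'rms',r.std())
# which horizontal bottom direction
def ray(f,u,v):
    K=f['K'];d=np.array([(u-K[0,2])/K[0,0],-(v-K[1,2])/K[1,1],-1]);d=f['R']@d;return np.array(f['xyz']),d/np.linalg.norm(d)
def tri(a,b):
    (p,d),(q,e)=a,b
    s=np.linalg.lstsq(np.stack([d,-e],1),q-p,rcond=None)[0];x=p+s[0]*d;y=q+s[1]*e;return (x+y)/2,np.linalg.norm(x-y)
cs={}
for n,(cu,cv_) in dict(top=(387,140),scene=(235.7,238.5)).items():
    f=F[n];W=cloud(f);m=(np.hypot(u-cu,v-cv_)<13)&(W[...,2]>.2)&(W[...,2]<.3)
    # ring pts: keep brighter
    m&=(f['color'].max(2)>60)
    ys,xs=np.nonzero(m);P=W[m];print(n,len(P),'u',xs.min(),xs.max(),'v',ys.min(),ys.max(),np.round(P.min(0),3),np.round(P.max(0),3),np.round(np.median(P,0),4))
    if n=='scene':
        k=ys<ys.max()-4
    cs[n]=ray(f,cu,cv_)
print('tri eye',tri(cs['top'],cs['scene']))
# hook pole bar axis: top view bar pts by height excluding dark
for n,bx in dict(top=(228,135,257,228),scene=(388,190,420,290)).items():
    f=F[n];W=cloud(f);m=(u>=bx[0])&(u<bx[2])&(v>=bx[1])&(v<bx[3])&(W[...,2]>.076)&(W[...,2]<.1)
    P=W[m&(f['color'].max(2)<45)];P=P[P[:,2]>np.percentile(P[:,2],40)]
    l=cv2.fitLine(P[:,:2].astype(np.float32),cv2.DIST_HUBER,0,.01,.01).ravel();print(n,'line',l,'yaw',np.degrees(np.arctan(l[1]/l[0])),'x',np.percentile(P[:,0],[1,99]),'ztop',np.percentile(P[:,2],[10,50,90]))
# rack plate & station front edge
f=F['top'];W=cloud(f);c=f['color'].astype(int)
m=(u>228)&(u<295)&(v>145)&(v<235)&(abs(W[...,2]-.010)<.005);print('plate',cv2.minAreaRect(W[m][:,:2].astype(np.float32)))
m=(u>325)&(u<445)&(v>150)&(v<205)&(W[...,2]>.08)&(W[...,2]<.096);P=W[m]
l=[]
for y in np.arange(-.32,-.09,.01):
    q=P[abs(P[:,1]-y)<.005]
    if len(q)>2:l.append((q[:,0].min(),y))
l=np.array(l);print(np.round(l[:,0],4));a=np.polyfit(l[:,1],l[:,0],1);print('front edge yaw',np.degrees(np.arctan(-a[0])),a)
E
python3 m2.py
```

```text
panel 1873 [ 0.63828697 -0.20189584  0.16586203] n [-0.84976259  0.0204292   0.52676957] yaw -1.377186599597576 tilt -0.5547956056313734 rms 0.0019204516232091827
top 130 u 375 399 v 134 145 [ 0.643 -0.241  0.208] [ 0.685 -0.169  0.262] [ 0.674  -0.203   0.2429]
scene 147 u 227 244 v 231 251 [ 0.647 -0.221  0.229] [ 0.687 -0.182  0.258] [ 0.6696 -0.202   0.2494]
tri eye (array([ 0.66222816, -0.20241759,  0.24921185]), np.float64(0.0021379160701589252))
top line [ 0.99533784 -0.09644981  0.5310479   0.23387232] yaw -5.534771 x [0.4826702  0.57772041] ztop [0.08531365 0.08770451 0.0913068 ]
scene line [ 0.99586624 -0.09083204  0.5388768   0.23307636] yaw -5.211475 x [0.49035914 0.58348181] ztop [0.08320384 0.08462022 0.08646284]
plate ((0.5575901865959167, 0.1907120794057846), (0.30759814381599426, 0.22283343970775604), 2.5729641914367676)
[0.5651 0.5651 0.5646 0.5638 0.5648 0.565  0.5648 0.5662 0.567  0.5652
 0.5669 0.5683 0.5662 0.5688 0.5677 0.5683 0.5681 0.569  0.5698 0.5701
 0.5686 0.57   0.5696]
front edge yaw -1.5696574924505486 [0.02740255 0.57284439]
```

Emit:
step_arm --pt "1 40 -20 -30 4" --pt "1 80 -40 -60 8" --pt "1 120 -60 -90 12" --pt "1 160 -80 -100 16" --pt "1 200 -100 -100 20" --pt "1 250 -120 -100 23" --pt "1 290 -140 -100 23" --pt "1 325 -156 -100 23"

```text
time_s: 1.15
ee_pos: [0.4517, -0.3486, 0.5045]
ee_rot: [-180.0, 0.0, -5.5]
wrist_force: [-0.3, -0.5, -0.4]
width: 0.0851
finger_force: 0.0
```

```bash
python3 -c "
from h import *
s=ctrl.get_state();print(s['ee_pos'],s['ee_rot'],s['qpos'],s['wrist_force'])"
```

```text
[ 0.45169207 -0.348634    0.50447133] [-1.79969505e+02  1.32897499e-02 -5.51923852e+00] [ 40.66827435  14.08952351  -7.89551429  76.39069835   1.8954574
  89.67415332 -62.52346555] [-0.28203858 -0.45804002 -0.44410821]
```

Emit:
step_arm --pt "1 2 -60 10 0" --pt "1 4 -120 20 0" --pt "1 6 -180 30 0" --pt "1 9 -240 40 0" --pt "1 12 -300 60 0" --pt "1 15 -360 80 0" --pt "1 18 -420 90 0" --pt "1 20 -480 100 0"

```text
time_s: 2.15
ee_pos: [0.517, 0.1273, 0.4042]
ee_rot: [180.0, 0.0, -5.6]
wrist_force: [0.2, 0.4, 0.1]
width: 0.0853
finger_force: 0.0
```

Emit:
step_arm --pt "1 2 -54 20 0" --pt "1 4 -108 40 0" --pt "1 4 -108 40 0" --pt "1 4 -108 40 0"

```text
time_s: 2.65
ee_pos: [0.5317, 0.2324, 0.3643]
ee_rot: [180.0, 0.0, -5.6]
wrist_force: [0.7, -0.5, 0.3]
width: 0.0855
finger_force: 0.0
```

```bash
python3 - <<'E'
from h import *
import pickle
s=ctrl.get_state();print(s['ee_pos'],s['ee_rot'],s['qpos'],s['wrist_force'])
f=grab('wrist');save(f,'w1.png');pickle.dump((f,s),open('w1.pkl','wb'))
E
```

```text
[0.53168589 0.23235949 0.36431602] [ 1.79962306e+02  4.42127908e-02 -5.57981083e+00] [  -2.04941858   20.74881013  -31.81751687   88.1779071    11.18866901
   74.32541151 -130.8219278 ] [ 0.70696901 -0.50155562  0.29582354]
```

View pics/w1.png

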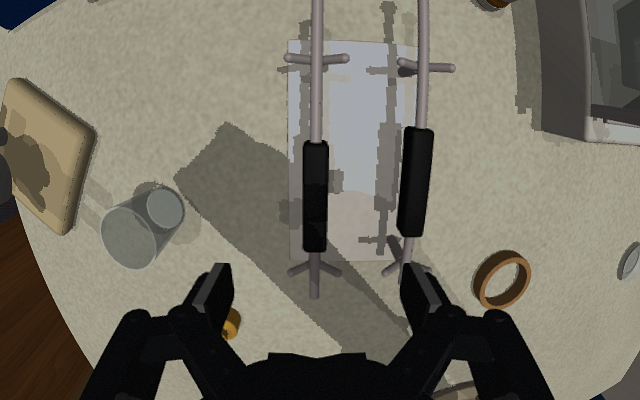

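The hook pole's handle spans u 303–328, v 141–250 in the wrist view. It is nearly parallel to the image columns, and the rod lies to the right at (415,180).

```bash
cat >> h.py <<'E'
def wcloud(f):
    """fisheye: returns ray dirs (world), cloud"""
    K=f['K'];z=f['z_map'];v,u=np.mgrid[:400,:640];x=u-K[0,2];y=v-K[1,2];r=np.hypot(x,y)+1e-9;t=r/K[0,0]
    d=np.stack([np.sin(t)*x/r,-np.sin(t)*y/r,-np.cos(t)],-1)
    p=d*(z/np.cos(t))[...,None]
    return d@f['R'].T, p@f['R'].T+np.array(f['xyz'])
def onplane(f,D,z):
    o=np.array(f['xyz']);return o+D*((z-o[2])/D[...,2])[...,None]
def tool(s,p):
    """world point -> tool-frame offset of grasp point, mm"""
    return 1000*(rot(s['ee_rot']).T@(np.array(p)-s['ee_pos']))
E
python3 - <<'E'
from h import *
import pickle
f,s=pickle.load(open('w1.pkl','rb'));D,W=wcloud(f);v,u=np.mgrid[:400,:640]
m=(u>296)&(u<335)&(v>130)&(v<256)&(f['color'].max(2)<50)
P=onplane(f,D,.085)[m]; Z=W[m][:,2]
print('depth z pct',np.percentile(Z,[5,50,95]))
P=P[abs(Z-np.median(Z))<.004]
r=cv2.minAreaRect(P[:,:2].astype(np.float32));print(r)
l=cv2.fitLine(P[:,:2].astype(np.float32),2,0,.01,.01).ravel();print('yaw',np.degrees(np.arctan(l[1]/l[0])))
print('tool offset',tool(s,[r[0][0],r[0][1],.071]))
E
```

```text
depth z pct [0.08224105 0.08458865 0.08583808]
((0.5314287543296814, 0.2325981706380844), (0.02072417177259922, 0.09833898395299911), 83.67059326171875)
yaw -6.3969436
tool offset [-5.27872804e-02 -4.05514723e-01  2.93315943e+02]
```

Emit:
step_arm --pt "1 0 0 40 0.8" --pt "1 0 0 80 0.8" --pt "1 0 0 110 0.8" --pt "1 0 0 128 0.8" --pt "1 0 0 138 0.8" --pt "1 0 0 138 0.8" --pt "0.2 0 0 138 0.8" --pt "0 0 0 138 0.8"

```text
time_s: 3.7
ee_pos: [0.5319, 0.2329, 0.2277]
ee_rot: [-180.0, -0.1, -6.4]
wrist_force: [0.1, 0.7, -0.1]
width: 0.0518
finger_force: 0.0
```

Emit:
step_arm --pt "0 0 0 0 0" --pt "0 0 0 0 0" --pt "0 0 0 0 0" --pt "0 0 0 0 0"

```text
time_s: 4.2
ee_pos: [0.5317, 0.2334, 0.2273]
ee_rot: [-179.9, -0.1, -6.3]
wrist_force: [0.4, 4.8, 3.4]
width: 0.0213
finger_force: 63.3
```

Emit:
step_arm --pt "0 0 0 -15 0" --pt "0 0 0 -40 0" --pt "0 0 0 -80 0" --pt "0 0 0 -120 0" --pt "0 0 0 -160 0" --pt "0 0 0 -200 0" --pt "0 0 0 -240 0" --pt "0 0 0 -270 0"

```text
time_s: 5.2
ee_pos: [0.5313, 0.2318, 0.4991]
ee_rot: [180.0, -0.0, -6.4]
wrist_force: [-0.5, 0.2, -1.0]
width: 0.0211
finger_force: 62.6
```

```bash
python3 - <<'E'
from h import *
s=ctrl.get_state();print(s['ee_pos'],s['ee_rot'],s['qpos'],s['wrist_force'],s['moment'],s['width'])
print(tool(s,[.4926,-.2172,s['ee_pos'][2]]))
E
```

```text
[0.53125229 0.23179642 0.49905835] [ 1.79971177e+02 -4.85326962e-02 -6.44587163e+00] [  -2.54499572   17.70732396  -32.3053592    74.72438761    9.40825858
   90.15254877 -130.02509159] [-0.49192246  0.18204052 -0.98152977] [ 0.03481968  0.01931769 -0.03040188] 0.021064115081906244
[1.19984142e+01 4.50497245e+02 2.36785539e-01]
```

Emit:
step_arm --pt "0 1 40 0 -1" --pt "0 2 95 0 -3" --pt "0 4 150 0 -5" --pt "0 6 210 0 -7" --pt "0 8 270 0 -9" --pt "0 10 330 0 -11" --pt "0 12 385 0 -11.4" --pt "0 12 430 0 -11.4"

```text
time_s: 6.2
ee_pos: [0.4942, -0.199, 0.497]
ee_rot: [180.0, 0.1, 4.9]
wrist_force: [-0.2, 0.6, -0.6]
width: 0.0212
finger_force: 62.7
```

Emit:
step_arm --pt "0 -4 20 0 0" --pt "0 -4 20 0 0" --pt "0 -4 20 0 0"

```text
time_s: 6.58
ee_pos: [0.4938, -0.2145, 0.4969]
ee_rot: [-179.9, -0.0, 5.1]
wrist_force: [-0.9, 0.7, -2.0]
width: 0.021
finger_force: 62.7
```

```bash
python3 - <<'E'
from h import *
import pickle
s=ctrl.get_state();print(s['ee_pos'],s['ee_rot'],s['wrist_force'],s['moment'])
f=grab('wrist');save(f,'w2.png');pickle.dump((f,s),open('w2.pkl','wb'))
g={n:grab(n) for n in['top','scene']};pickle.dump(g,open('g2.pkl','wb'))
A=g['top']['color'][95:215,330:450,::-1];B=g['scene']['color'][180:300,160:320,::-1]
c=np.hstack([cv2.resize(A,(360,360)),cv2.resize(B,(440,330)) if 0 else cv2.resize(B,(440,360))])
cv2.imwrite('pics/c2.png',np.vstack([c,cv2.resize(f['color'][0:160,200:440,::-1],(800,240))[:240]]))
E
```

```text
[ 0.49377338 -0.21454706  0.49688291] [-1.79946786e+02 -6.94092862e-03  5.14673251e+00] [-0.88739639  0.66013525 -1.97089897] [-0.01920694 -0.00153387  0.0052071 ]
```

View pics/c2.png

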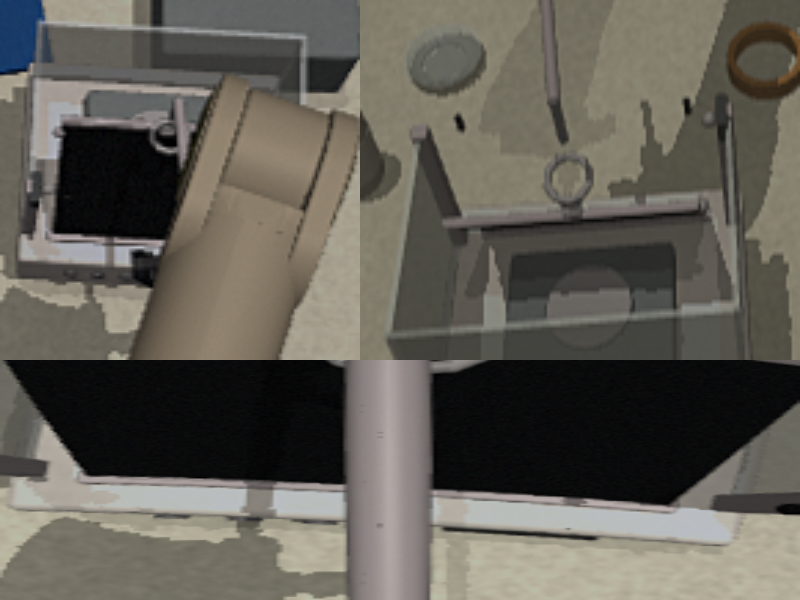

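The hook finger is over the station: its tip in the scene view is at about (235.3,227.3) and the ring centre at about (235.6,240). In the top view the bar end is at (390,128) and the ring at (385.5,140). I'll put numbers on the offset.

```bash
cat > m3.py <<'E'
from h import *
import pickle
exec(open('m2.py').read().split('def ray')[1].join(['def ray','']).split('cs={}')[0])
g=pickle.load(open('g2.pkl','rb'));_,s=pickle.load(open('w2.pkl','rb'))
v,u=np.mgrid[:400,:640]
sc,tp=g['scene'],g['top'];W=cloud(sc);T=cloud(tp)
ex=R.from_euler('z',-1.5,degrees=True).as_matrix()
# finger & bar in scene
m=(u>222)&(u<245)&(v>170)&(v<234)&(W[...,2]>.27)&(W[...,2]<.40)
P=W[m];vv=v[m];uu=u[m]
for a in range(196,232,3):
    k=(vv==a)
    if k.any(): print(a,'u',uu[k].min(),uu[k].max(),np.round(P[k].mean(0),4))
# ring scene: points in z
m=(np.hypot(u-235.6,v-239)<13)&(W[...,2]>.232)&(W[...,2]<.275)&(v<248);print('ring scene',m.sum(),'u',u[m].min(),u[m].max(),'v',v[m].min(),v[m].max(),np.round(W[m].mean(0),4))
l,r=u[m].min(),u[m].max()
o=pickle.load(open('top0.pkl','rb'));T0=cloud(o)
for n,C in(('top now',T),('top0',T0)):
    m=(np.hypot(u-386.5,v-140)<10)&(C[...,2]>.232)&(C[...,2]<.275)
    print(n,m.sum(),'u',u[m].min(),u[m].max(),'v',v[m].min(),v[m].max(),np.round(C[m].mean(0),4))
    for a in range(130,150): 
        k=m&(v==a)
        if k.any(): print(a,''.join('#' if m[a,b] else '.' for b in range(376,398)))
for b in range(226,254): print(b,''.join('#' if (W[b,c,2]>.225 and W[b,c,2]<.275) else('o' if W[b,c,2]>.275 else '.') for c in range(222,252)))
E
python3 m3.py
```

```text
196 u 227 230 [ 0.6196 -0.2026  0.3473]
199 u 227 231 [ 0.6288 -0.2011  0.3479]
202 u 227 231 [ 0.6365 -0.2011  0.347 ]
205 u 227 231 [ 0.6441 -0.201   0.3462]
208 u 228 232 [ 0.652  -0.1987  0.3454]
211 u 228 232 [ 0.6614 -0.1982  0.3469]
214 u 228 232 [ 0.6685 -0.1982  0.3457]
217 u 230 233 [ 0.6677 -0.1969  0.3345]
220 u 230 233 [ 0.6686 -0.1984  0.3255]
223 u 231 234 [ 0.6689 -0.1979  0.3153]
226 u 232 235 [ 0.6679 -0.1977  0.3033]
ring scene 127 u 227 244 v 231 247 [ 0.6656 -0.2018  0.2502]
top now 71 u 378 394 v 134 145 [ 0.665  -0.195   0.2475]
134 .........#............
135 ..#..#####............
136 ..##########..........
137 ....########....##....
138 ...###.#####....#.#...
139 ...###..##.#....#.....
140 ...##...........#.....
141 ...###..........#.....
142 ....###.........#.....
143 .....###..............
144 ......#######.........
145 .......######.........
top0 91 u 379 396 v 134 145 [ 0.665  -0.2002  0.2483]
134 .........##...........
135 .....#########........
136 .....#####.#####..#...
137 ...#############..##..
138 ...###.#####..###...#.
139 ...###.....#...##.....
14
[... 439 characters left out ...]

234 .......#####.....####.........
235 .......###........####........
236 ......###..........o###.......
237 .....###............###.......
238 .....###............###.......
239 .....###............###.......
240 ...o.###............###......o
241 .....###............###.......
242 .....###...........####.......
243 .....####..........###........
244 ......###.........###.........
245 o......####....#####..........
246 .......#############..........
247 ........##########............
248 ...........########...........
249 ...........########.......####
250 ...........###################
251 ##############################
252 ##############################
253 ################.###..........
```

Emit:
step_arm --pt "0 -1 1.5 6 0" --pt "0 -1 1.5 14 0" --pt "0 -1 1.5 22 0" --pt "0 -1 1.5 30 0" --pt "0 -1 1.5 38 0" --pt "0 -1 1.5 42 0" --pt "0 -1 1.5 42 0"

```text
time_s: 7.6
ee_pos: [0.4925, -0.218, 0.4544]
ee_rot: [-180.0, 0.0, 5.0]
wrist_force: [0.1, -0.0, -1.3]
width: 0.021
finger_force: 62.7
```

```bash
python3 - <<'E'
from h import *
s=ctrl.get_state();print(s['ee_pos'],s['wrist_force'],s['moment'])
f=grab('scene');W=cloud(f)
for b in range(216,252): print(b,''.join('o' if W[b,c,2]>.262 else ('#' if W[b,c,2]>.225 else '.') for c in range(222,252)))
exec('def ray'+open('m2.py').read().split('def ray')[1].split('cs={}')[0])
import pickle
print(tri(ray(pickle.load(open('top0.pkl','rb')),385.8,139.8),ray(f,235.7,239.3)))
E
```

```text
[ 0.49251957 -0.21795078  0.45443408] [ 0.1264658  -0.00179198 -1.34812343] [-0.04294629  0.00724014  0.0493663 ]
216 .......oooo...................
217 .......ooooo..................
218 .......ooooo..................
219 .......ooooo..................
220 .......ooooo..................
221 .......ooooo..................
222 .......ooooo..................
223 .......ooooo..................
224 .......ooooo..................
225 ........oooo..................
226 ........oooo..................
227 ........oooo..................
228 .........oooo.................
229 .........oooo.................
230 .........oooo.................
231 ..........ooo##...............
232 ..........oooo#####...........
233 ........##oooo######..........
234 .......###oooo...####.........
235 .......###.ooo....####........
236 ......###..ooo#....o###.......
237 .....###...o#o#.....###.......
238 .....###....###.....###.......
239 .....###....##......###.......
240 .....o##............###.......
241 .....###............###.......
242 .....###...........####.......
243 .....####..........###........
244 ......###.........###.........
245 .......####....#####..........
246 .......#############..........
247 ........##########............
248 ...........########...........
249 ...........########.......####
250 ..o........###################
251 ##############################
(array([ 0.66342111, -0.20084548,  0.24765445]), np.float64(0.001394380994061016))
```

The finger tip is at (235.5,239), on the ring centre (235.7,239.3), with no contact force. I'll continue down.

Emit:
step_arm --pt "0 0 -1 6 0" --pt "0 0 -1 12 0" --pt "0 0 -1 18 0" --pt "0 0 -1 24 0" --pt "0 0 -1 27 0" --pt "0 0 -1 27 0" --pt "0 0 -1 27 0"

```text
time_s: 8.52
ee_pos: [0.4925, -0.2169, 0.4279]
ee_rot: [180.0, -0.0, 5.0]
wrist_force: [0.4, 0.6, -1.7]
width: 0.0212
finger_force: 62.7
```

```bash
python3 - <<'E'
from h import *
s=ctrl.get_state();print(s['ee_pos'],s['ee_rot'],s['wrist_force'],s['moment'],s['qpos'])
a=np.linspace(.555,-.055,13);x=165*np.sin(a)-27*np.cos(a);z=165*np.cos(a)+27*np.sin(a)
print(np.round(np.c_[a,x-x[0],z-z[0]],2))
E
```

```text
[ 0.49253943 -0.21693291  0.42794219] [ 1.79993911e+02 -2.07177192e-02  5.01016249e+00] [ 0.43264112  0.58187761 -1.71608479] [-0.00939363 -0.00693084 -0.00793861] [ 34.19698227  11.45326447 -16.19852347  89.46080536   3.22669616
  79.52408053 -67.27135942]
[[ 5.6000e-01  0.0000e+00  0.0000e+00]
 [ 5.0000e-01 -7.9300e+00  3.0500e+00]
 [ 4.5000e-01 -1.6010e+01  5.7000e+00]
 [ 4.0000e-01 -2.4210e+01  7.9300e+00]
 [ 3.5000e-01 -3.2510e+01  9.7400e+00]
 [ 3.0000e-01 -4.0890e+01  1.1130e+01]
 [ 2.5000e-01 -4.9340e+01  1.2090e+01]
 [ 2.0000e-01 -5.7820e+01  1.2620e+01]
 [ 1.5000e-01 -6.6320e+01  1.2720e+01]
 [ 1.0000e-01 -7.4810e+01  1.2380e+01]
 [ 5.0000e-02 -8.3270e+01  1.1620e+01]
 [-0.0000e+00 -9.1690e+01  1.0430e+01]
 [-6.0000e-02 -1.0003e+02  8.8100e+00]]
```

Emit:
step_arm --pt "0 -5 -0.6 0 0" --pt "0 -9 -1 0 0" --pt "0 -12 -1.3 0 0" --pt "0 -15 -1.7 -1 0" --pt "0 -18 -2 -2 0" --pt "0 -22 -2.5 -3 0" --pt "0 -26 -3 -5 0" --pt "0 -30 -3.4 -6 0"

```text
time_s: 9.52
ee_pos: [0.4619, -0.2161, 0.4336]
ee_rot: [-180.0, 0.0, 5.0]
wrist_force: [2.0, -0.1, -3.0]
width: 0.021
finger_force: 62.6
```

Emit:
step_arm --pt "0 -5 -0.6 -1 0" --pt "0 -10 -1.1 -2 0" --pt "0 -15 -1.7 -3 0" --pt "0 -20 -2.3 -4 0" --pt "0 -25 -2.8 -5 0" --pt "0 -30 -3.4 -5.5 0" --pt "0 -34 -3.8 -6 0" --pt "0 -34 -3.8 -6 0"

```text
time_s: 10.52
ee_pos: [0.4277, -0.2154, 0.4399]
ee_rot: [180.0, 0.0, 5.0]
wrist_force: [0.2, 0.1, -1.0]
width: 0.0211
finger_force: 62.7
```

```bash
cat > st.py <<'E'
from h import *
s=ctrl.get_state();print(s['ee_pos'],s['ee_rot'],s['wrist_force'],s['moment'],s['width'])
for n in ['scene']:
    f=grab(n);W=cloud(f);A=f['color'][150:260,165:325,::-1];cv2.imwrite('pics/c%d.png'%(s['time_s']*100),cv2.resize(A,None,fx=4,fy=4,interpolation=2))
    v,u=np.mgrid[:400,:640]
    m=(u>175)&(u<310)&(v>170)&(v<270)&(W[...,2]>.245)&(W[...,2]<.263)&(W[...,0]>.5)&(W[...,0]<.72);P=W[m];print(m.sum(),np.percentile(P,[5,50,95],0) if m.sum() else '')
E
python3 st.py; ls -t pics|head -1
```

```text
[ 0.42771819 -0.21538944  0.43991199] [1.79992857e+02 7.11034047e-03 4.99032784e+00] [ 0.16976933  0.1056361  -1.00994963] [ 0.00689901  0.05233673 -0.00882345] 0.021135767872302674
478 [[ 0.59826365 -0.29743823  0.24552382]
 [ 0.63402732 -0.19795268  0.24955159]
 [ 0.64014233 -0.07357037  0.26129004]]
c1052.png
```

Emit:
step_arm --pt "0 -2.5 -0.3 -0.3 0" --pt "0 -5 -0.6 -0.5 0" --pt "0 -7.5 -0.9 -0.6 0" --pt "0 -9 -1 -0.7 0" --pt "0 -10.5 -1.2 -0.7 0" --pt "0 -12 -1.4 -0.7 0" --pt "0 -13.5 -1.5 -0.7 0" --pt "0 -15 -1.7 -0.7 0"

```text
time_s: 11.58
ee_pos: [0.4129, -0.215, 0.4404]
ee_rot: [-180.0, -0.0, 5.0]
wrist_force: [2.1, 0.8, -2.7]
width: 0.0211
finger_force: 62.5
```

Emit:
step_arm --pt "0 -1 -0.1 0 0" --pt "0 -2 -0.2 0 0" --pt "0 -3 -0.3 0 0"

```text
time_s: 11.95
ee_pos: [0.4099, -0.2149, 0.4404]
ee_rot: [-180.0, -0.0, 5.0]
wrist_force: [2.1, 0.4, -2.7]
width: 0.0209
finger_force: 62.5
```

Emit:
step_arm --pt "0 -1 -0.1 0 0" --pt "0 -2 -0.2 0 0" --pt "0 -3 -0.3 0 0"

```text
time_s: 12.32
ee_pos: [0.4075, -0.2147, 0.4405]
ee_rot: [180.0, -0.1, 5.0]
wrist_force: [8.4, 0.6, -4.9]
width: 0.0211
finger_force: 62.1
```

Emit:
step_arm --pt "0 -0.5 -0.1 0 0" --pt "0 -1 -0.1 0 0"

```text
time_s: 12.58
ee_pos: [0.4067, -0.2146, 0.4405]
ee_rot: [180.0, -0.1, 5.0]
wrist_force: [7.8, -0.0, -4.5]
width: 0.0212
finger_force: 62.1
```

Emit:
step_arm --pt "0 -0.5 -0.1 0 0" --pt "0 -1 -0.1 0 0"

```text
time_s: 12.82
ee_pos: [0.4055, -0.2147, 0.4404]
ee_rot: [-180.0, -0.1, 5.0]
wrist_force: [7.5, -0.6, -5.5]
width: 0.0211
finger_force: 62.1
```

Emit:
step_arm --pt "0 -0.5 -0.1 0 0" --pt "0 -1 -0.1 0 0"

```text
time_s: 13.08
ee_pos: [0.4044, -0.2147, 0.4403]
ee_rot: [-180.0, -0.1, 5.0]
wrist_force: [5.6, -0.5, -5.6]
width: 0.021
finger_force: 62.1
```

Emit:
step_arm --pt "0 -0.5 -0.1 0 0" --pt "0 -1 -0.1 0 0"

```text
time_s: 13.32
ee_pos: [0.4033, -0.2147, 0.4404]
ee_rot: [-180.0, -0.1, 5.0]
wrist_force: [5.2, -0.7, -4.7]
width: 0.0215
finger_force: 62.2
```

Emit:
step_arm --pt "0 -0.5 -0.1 0 0" --pt "0 -1 -0.1 0 0"

```text
time_s: 13.58
ee_pos: [0.4022, -0.2147, 0.4402]
ee_rot: [-180.0, -0.0, 5.0]
wrist_force: [3.7, -0.3, -4.1]
width: 0.021
finger_force: 62.2
```

Emit:
step_arm --pt "0 -0.7 -0.1 0.3 0" --pt "0 -1.4 -0.2 0.5 0"

```text
time_s: 13.82
ee_pos: [0.4007, -0.2147, 0.4402]
ee_rot: [180.0, -0.1, 5.0]
wrist_force: [3.8, -0.2, -2.5]
width: 0.0206
finger_force: 62.5
```

Emit:
step_arm --pt "0 -0.7 -0.1 0.2 0" --pt "0 -1.4 -0.2 0.4 0"

```text
time_s: 14.08
ee_pos: [0.3991, -0.2147, 0.4397]
ee_rot: [180.0, -0.0, 5.0]
wrist_force: [3.3, -0.3, -0.7]
width: 0.0211
finger_force: 62.6
```

Emit:
step_arm --pt "0 -0.5 -0.1 0.1 0" --pt "0 -1 -0.1 0.2 0"

```text
time_s: 14.32
ee_pos: [0.3981, -0.2147, 0.4394]
ee_rot: [-180.0, -0.0, 5.0]
wrist_force: [3.5, 0.1, -1.9]
width: 0.0208
finger_force: 62.7
```

Emit:
step_arm --pt "0 -0.5 -0.1 0.1 0" --pt "0 -1 -0.1 0.2 0"

```text
time_s: 14.58
ee_pos: [0.3971, -0.2147, 0.4391]
ee_rot: [-180.0, 0.0, 5.0]
wrist_force: [2.5, 0.4, -1.8]
width: 0.0215
finger_force: 62.7
```

Emit:
step_arm --pt "0 -0.5 -0.1 0.1 0" --pt "0 -1 -0.1 0.2 0"

```text
time_s: 14.82
ee_pos: [0.396, -0.2146, 0.4389]
ee_rot: [-180.0, 0.0, 5.0]
wrist_force: [2.4, -0.0, -0.9]
width: 0.0208
finger_force: 62.7
```

Emit:
step_arm --pt "0 -0.5 -0.1 0.1 0" --pt "0 -1 -0.1 0.2 0"

```text
time_s: 15.08
ee_pos: [0.395, -0.2146, 0.4387]
ee_rot: [-180.0, 0.0, 5.0]
wrist_force: [2.9, 0.5, -1.2]
width: 0.021
finger_force: 62.7
```

```bash
python3 st.py; ls -t pics|head -1
```

```text
[ 0.39501478 -0.21464366  0.4386824 ] [-1.79993294e+02  8.22186656e-03  5.00533068e+00] [ 2.85491261  0.53291714 -1.24339189] [ 0.01077969 -0.52183848 -0.0018401 ] 0.02099967217194638
507 [[ 0.56870289 -0.2961353   0.24564289]
 [ 0.60479331 -0.1976948   0.25255705]
 [ 0.61066963 -0.07486283  0.25912061]]
c1507.png
```

Emit:
step_arm --pt "0 -0.5 -0.1 0.1 0" --pt "0 -1 -0.1 0.2 0"

```text
time_s: 15.38
ee_pos: [0.3941, -0.2146, 0.4385]
ee_rot: [-180.0, -0.0, 5.0]
wrist_force: [2.5, 0.7, -1.7]
width: 0.021
finger_force: 62.7
```

Emit:
step_arm --pt "0 -0.5 -0.1 0.1 0" --pt "0 -1 -0.1 0.2 0"

```text
time_s: 15.62
ee_pos: [0.3935, -0.2145, 0.4385]
ee_rot: [180.0, -0.1, 5.0]
wrist_force: [7.2, 0.0, -2.0]
width: 0.021
finger_force: 62.5
```

Emit:
step_arm --pt "0 -0.5 -0.1 0.1 0" --pt "0 -1 -0.1 0.2 0"

```text
time_s: 15.88
ee_pos: [0.3931, -0.2143, 0.4384]
ee_rot: [180.0, -0.2, 5.1]
wrist_force: [11.0, -0.2, -3.5]
width: 0.0209
finger_force: 62.3
```

Emit:
step_arm --pt "0 -0.5 -0.1 0.1 0" --pt "0 -1 -0.1 0.2 0"

```text
time_s: 16.12
ee_pos: [0.3926, -0.2142, 0.4384]
ee_rot: [179.9, -0.3, 5.1]
wrist_force: [16.5, -0.2, -5.0]
width: 0.0214
finger_force: 62.1
```

16.5 N is too close to the 18 N limit, so I'll ease back.

Emit:
step_arm --pt "0 0.6 0.1 0 0" --pt "0 0.6 0.1 0 0" --pt "0 0.6 0.1 0 0"

```text
time_s: 16.5
ee_pos: [0.3929, -0.2143, 0.4383]
ee_rot: [180.0, -0.2, 5.1]
wrist_force: [11.1, -0.3, -4.5]
width: 0.021
finger_force: 62.3
```

Emit:
step_arm --pt "0 -0.3 0 0 0" --pt "0 -0.3 0 0 0" --pt "0 -0.3 0 0 0" --pt "0 -0.3 0 0 0"

```text
time_s: 17.0
ee_pos: [0.3928, -0.2143, 0.4384]
ee_rot: [180.0, -0.2, 5.1]
wrist_force: [12.1, 0.2, -5.1]
width: 0.0213
finger_force: 62.3
```

```bash
python3 st.py; ls -t pics|head -1
```

```text
[ 0.39276213 -0.21428828  0.43835687] [179.95420559  -0.23703867   5.07441534] [12.05872366  0.15846529 -5.13584997] [-0.13364619 -2.39240633 -0.26305107] 0.02126545568661301
532 [[ 0.56727263 -0.29859441  0.24567586]
 [ 0.60374103 -0.19685567  0.25272724]
 [ 0.60970408 -0.07493163  0.25962452]]
c1700.png
```

Emit:
step_arm --pt "0 1 0.1 0 0" --pt "0 2 0.2 0 0" --pt "0 4 0.5 0 0" --pt "0 6 0.7 0 0" --pt "0 8 0.9 0 0" --pt "0 10.5 1.2 0 0" --pt "0 11.5 1.3 0 0" --pt "0 11.5 1.3 0 0"

```text
time_s: 18.05
ee_pos: [0.403, -0.2149, 0.4379]
ee_rot: [-180.0, 0.0, 5.0]
wrist_force: [0.3, 0.6, -1.4]
width: 0.0212
finger_force: 62.7
```

```bash
sed -i 's/fx=4,fy=4/fx=4,fy=4/' st.py; python3 st.py; ls -t pics|head -1; cp $(ls -t pics/*|head -1) pics/chk.png
```

```text
[ 0.40302703 -0.21492015  0.43787845] [-1.79990905e+02  3.25221190e-03  5.01668041e+00] [ 0.34768122  0.58295124 -1.41949681] [-0.01599795  0.0667318  -0.02552148] 0.021184938482024247
496 [[ 0.56940184 -0.29398806  0.24599149]
 [ 0.60389319 -0.19680695  0.25293298]
 [ 0.60980723 -0.07531745  0.25901106]]
c1805.png
```

View pics/chk.png

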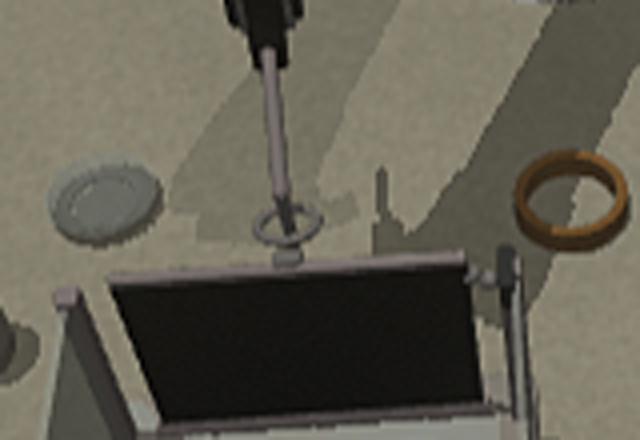

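The panel is upright with its edge past the ball at (480,275), and the hook stands unloaded in the middle of the ring at (288,225). Next I'll lift it straight out.

Emit:
step_arm --pt "0 0 0 -5 0" --pt "0 0 0 -12 0" --pt "0 0 0 -20 0" --pt "0 0 0 -28 0" --pt "0 0 0 -36 0" --pt "0 0 0 -45 0" --pt "0 0 0 -55 0" --pt "0 0 0 -65 0"

```text
time_s: 19.1
ee_pos: [0.403, -0.2149, 0.5036]
ee_rot: [-180.0, -0.0, 5.0]
wrist_force: [0.8, -0.6, -1.5]
width: 0.0214
finger_force: 62.7
```

```bash
python3 - <<'E'
from h import *
s=ctrl.get_state();print(s['ee_pos'],s['wrist_force'],s['qpos'])
print(tool(s,[.5315,.2331,.2280]))
E
```

```text
[ 0.40295281 -0.2149322   0.50364565] [ 0.84869332 -0.5886471  -1.54045801] [ 3.83568967e+01 -1.16023887e-01 -1.41828752e+01  9.23267842e+01
 -3.26070742e-02  8.77806149e+01 -6.08152641e+01]
[ 167.14706829 -435.09066619  275.67322379]
```

Emit:
step_arm --pt "0 30 -30 0 0" --pt "0 60 -70 0 1" --pt "0 90 -120 0 2" --pt "0 120 -175 0 4" --pt "0 140 -230 0 6" --pt "0 155 -285 0 8" --pt "0 167 -340 0 10" --pt "0 167 -390 0 11.3"

```text
time_s: 20.1
ee_pos: [0.5356, 0.1899, 0.5029]
ee_rot: [-180.0, 0.0, -6.4]
wrist_force: [0.5, -0.1, -1.3]
width: 0.0213
finger_force: 62.7
```

Emit:
step_arm --pt "0 8.8 -35 0 0" --pt "0 8.8 -44 20 0" --pt "0 8.8 -44 60 0" --pt "0 8.8 -44 100 0" --pt "0 8.8 -44 140 0" --pt "0 8.8 -44 180 0" --pt "0 8.8 -44 180 0" --pt "0 8.8 -44 180 0"

```text
time_s: 21.1
ee_pos: [0.5494, 0.2313, 0.3248]
ee_rot: [-179.9, -0.1, -6.3]
wrist_force: [0.5, 0.8, -0.6]
width: 0.0209
finger_force: 62.6
```

```bash
python3 - <<'E'
from h import *
s=ctrl.get_state();print(s['ee_pos'],s['ee_rot'],s['wrist_force'],s['qpos'])
print(tool(s,[.5315,.2331,.2280]))
f=grab('wrist');save(f,'w3.png')
E
```

```text
[0.54941938 0.23125291 0.32479267] [-1.79929885e+02 -9.16894352e-02 -6.29872650e+00] [ 0.47962644  0.84873035 -0.57989407] [  -0.53511551   24.82148239  -33.63767723   88.66797656   14.26323809
   70.71895636 -132.73147966]
[-18.16873309   0.24844689  96.76348944]
```

View pics/w3.png

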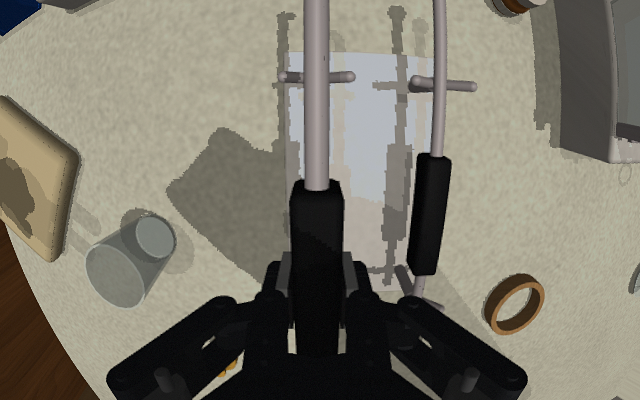

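The bar at u≈316 is centred over the V rest at (280–353, 77). It needs to come back 18 mm along the bar, then down.

Emit:
step_arm --pt "0 -10 0 0 0" --pt "0 -18 0.2 10 0" --pt "0 -18 0.2 30 0" --pt "0 -18 0.2 50 0" --pt "0 -18 0.2 70 0" --pt "0 -18 0.2 84 0" --pt "0 -18 0.2 92 0" --pt "0 -18 0.2 96 0"

```text
time_s: 22.15
ee_pos: [0.531, 0.2333, 0.2274]
ee_rot: [-179.9, -0.0, -6.3]
wrist_force: [-2.0, 2.0, 6.5]
width: 0.0212
finger_force: 63.7
```

Emit:
step_arm --pt "0 0 0 0.7 0" --pt "0 0 0 0.7 0"

```text
time_s: 22.4
ee_pos: [0.531, 0.2335, 0.2272]
ee_rot: [-179.9, -0.1, -6.3]
wrist_force: [-2.1, 2.7, 3.9]
width: 0.0211
finger_force: 63.4
```

Seated on the rests. Now release and rise.

Emit:
step_arm --pt "0.3 0 0 0 0" --pt "0.6 0 0 0 0" --pt "1 0 0 0 0" --pt "1 0 0 0 0" --pt "1 0 0 0 0" --pt "1 0 0 0 0" --pt "1 0 0 -15 0" --pt "1 0 0 -40 0"

```text
time_s: 23.4
ee_pos: [0.5307, 0.2326, 0.2669]
ee_rot: [180.0, 0.1, -6.3]
wrist_force: [0.4, 1.6, -0.2]
width: 0.0856
finger_force: 0.0
```

Emit:
step_arm --pt "1 0 0 -40 0" --pt "1 0 0 -80 0" --pt "1 0 0 -120 0" --pt "1 0 0 -160 0" --pt "1 0 0 -160 0" --pt "1 0 0 -160 0"

```text
time_s: 24.15
ee_pos: [0.5307, 0.2327, 0.4266]
ee_rot: [-180.0, -0.0, -6.3]
wrist_force: [0.7, -0.1, -0.5]
width: 0.0852
finger_force: 0.0
```

```bash
python3 - <<'E'
from h import *
s=ctrl.get_state();print(s['ee_pos'],s['wrist_force'],s['width'],s['time_s'])
f=grab('wrist');D,W=wcloud(f);v,u=np.mgrid[:400,:640]
m=(u>290)&(u<340)&(v>120)&(v<255)&(f['color'].max(2)<50)&(abs(W[...,2]-.083)<.008)
P=onplane(f,D,.085)[m];print(np.median(W[m][:,2]),cv2.minAreaRect(P[:,:2].astype(np.float32)))
g=grab('scene')
cv2.imwrite('pics/end.png',np.hstack([cv2.resize(f['color'][:,:,::-1],(400,300)),cv2.resize(g['color'][180:300,160:320,::-1],(400,300))]))
E
```

```text
[0.53067277 0.2326986  0.42659036] [ 0.70152835 -0.07695635 -0.53043178] 0.08518535779581805 24.15
0.08462669403914524 ((0.5310819149017334, 0.2332800179719925), (0.02047419175505638, 0.09856032580137253), 84.03974151611328)
```

View pics/end.png

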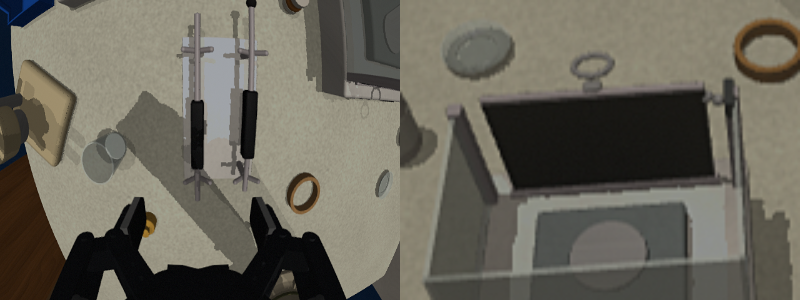

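The pole lies on its rests (handle at (197,135)) within 1 mm of where it started. The panel stands shut with the ring free at (593,65), and the gripper is clear.

```bash
python3 -c "
from rig import ctrl
print(ctrl.finish_job())"
```

```text
the job is handed in; nothing more can be done
None
```

The job is handed in: the panel is shut and was bedded at about 13 N (brief peak about 17 N, under the 18 N limit), and the hook pole is unhooked and back on its own rests; the hand-in returned no verdict.

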